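# Tighten the loose air coupling and nip up its lock nut

## Robot

A 6-joint arm with a two-finger parallel gripper is mounted at the origin on a cart in front of the work surface, level with it; the furniture and walls round the work are solid. World frame = base frame: x ahead of the robot, y to its left, z up, the work surface at z = 0. Lengths are in m, angles in rad, forces in N, time in s.
With the tool pointing down it reaches from about 0.325 to 0.925 m from the base axis. Payload 3.1 kg.
Tool frame: the origin (TCP) lies at the very end of the fingers, on their centre line; the grasp point (between the pads) lies behind it (arm.grip_depth is the x of the grasp point in the tool frame, in m); x points along the fingers, y is the direction in which the jaws open and shut, and the axes are right-handed (so a half turn about x gives the same grasp; the last joint's range is limited). The gripper opens to 85 mm and grips with 20 to 120 N. Pads are 22 mm wide; open, the fingers measure 114 mm over their backs; the gripper's body (76 mm by 85 mm) begins 54 mm behind the grasp point. The pads swing forward as they close: fully open they stand 13 mm farther back than shut.
Start: joints at [-1.362, 0.217, 1.613, -0, 1.311, -0.112], TCP at [0.197, -0.593, 0.231] pointing down, gripper open.
Joint ranges: [-2.75, 2.75], [-0.78, 2.1], [0.31, 2.55], [-1.13, 4.27], [0.13, 2.63], [-2.58, 2.58]. Speed limits (rad/s): [2.79, 2.79, 3.14, 3.14, 3.14, 3.14].

## Interface

Orientations are given as a unit quaternion [w, x, y, z].
In Python, from cell import arm gives the robot as it stands.
- The arm moves only by the tool carry_out, never from a script. Its argument "series" is text: rows parted by semicolons, each of 7 numbers parted by spaces: the closure, from 0 (fully open) to 1 (shut), then the shift along the tool's x, y, z in cm, then the turn, a rotation vector about the tool's x, y, z in degrees. In form: fingers dx dy dz wx wy wz; .... A call has 1 to 20 rows; each row shifts and turns the commanded pose from where the row before left it, along the tool's axes as they then stand; what a row does not reach is not made up. A row lasts 1/12 s, in which the tool goes at most 41.7 mm and 7.16 degrees, less where a joint would pass 70% of its speed; a pose out of reach is approached as far as the arm can. A call is refused whole if a number of a shift passes 4.17 or a number of a turn 7.16, either way. A call with a gripper value outside its range is refused whole. The fingers move at their own pace and stop on an object; "force" is the grip in N (left out, the last holds). Time passes only in rows, so rows that do not move let the fingers close. It gives the time, the measured TCP pose, the force and the opening at its end, in the units of the state.
- arm.sense(): the state, without advancing time (a new reading comes with each control period).
- arm.camera(name): name is "scene" or "top"; returns a dict with "pixels" (420x560x3 uint8, red, green, blue), "fov_y" (degrees; the focal length in pixels is half the picture's height over the tangent of half this angle, whatever the lens; pixels are square), "cx", "cy" (the principal point, pixels), "rvec" (rotation vector, rad) and "tvec" (3), from world to camera coordinates, as OpenCV has them. Camera axes: x right, y down, z forward; pixel columns grow to the right and rows downward; lengths in m; the calibration is good to about 2 mm. A picture is of the moment at which its call begins. There is no depth.
- arm.close_job(): hands the job in, once; it reports no verdict.
The state is a dict: "time": time; "q": joint angles; "joint_velocities": joint speeds; "effort": joint torques, N m; "ee_pos": TCP position; "tcp_rot": TCP orientation; "contact_force": force on the tool from outside, world axes, zero at the start; "wrist_torque": the same for the moment, N m; "opening": finger opening in m.
Only numpy, scipy, OpenCV 4.12 (cv2) and the standard library are available. Lean on these libraries where they do the work, as an engineer would, in place of code of your own. Each camera call takes 0.05 s, during which the arm holds its last target.

## Task

One of the three air outlets bolted to the bench has worked loose: the one with the red-sleeved spanner on its lock nut. By hand, turn its round coupling nut clockwise (seen from above) fully home, so that the white stripe on the nut lines up with the white line on the plug in its middle; then swing the spanner clockwise fully home against the yellow stop pin on the flange to tighten the lock nut. Leave the other two couplings tight as they are, and let go at the end.

Things in the scene. Friction and masses are not known exactly. Their poses are not given: they have to be found in the camera images.
- loose_grip (a point): Centre of the loose coupling nut, on its upright turning axis, 72 mm above the bench: a dark knurled round collar, 42 mm across, 58 to 86 mm above the bench, gripped across its diameter from above. A fixed black plug, 25 mm wide, stands in it up to 96 mm. Below: lock nut, spanner, 70 mm square flange. Two like outlets without spanner stand beside it, at least 105 mm between axes, order varies.
- loose_nut (a joint): Turn of the loose coupling nut in rad: grows clockwise seen from above, stiff (0.15 N m, stays where it is left), hard stop at 1.4 = fully home, where its white stripe continues the white line on the plug; starts 0.6 to 1.0 rad short of that.
- spanner_sleeve (a point): Middle of the spanner's red sleeve (75 mm long, 16 wide, 14 high, level), 50 mm above the bench, free below, 145 mm from the coupling's axis, about which it swings; the sleeve points away from that axis, towards the robot side. Within 62 mm of the axis the spanner is lower, at most 46 mm above the bench, under the nut. It cannot come off the lock nut.
- spanner (a joint): Swing of the spanner with its lock nut in rad: grows clockwise seen from above, stiff (0.25 N m, stays where it is left), hard stop at 0.8 = lock nut tight, its shank against the yellow pin (8 mm wide, 46 mm high) on the flange; starts 0.5 to 0.75 rad short of that. It turns independently of the coupling nut.
- tight_a_nut (a joint): Turn of one of the other two coupling nuts (dark collar like the loose one, no spanner), same measure: 1.4 = fully home, as it stands at the start; it turns loose if it is twisted.
- tight_b_nut (a joint): Turn of the other of these two coupling nuts, same measure.
Mind the look-alikes: they are no part of the job. Leave any blue or purple look-alike of the part that bears tight_b_nut alone.

How it is judged:
On the way, in this order (a step that is already met when the one before it is completed fails the run):
1. the loose coupling nut is turned fully home (within 10 degrees of its stop) (value of joint loose_nut above 1.225 rad), for 0.2 s.
2. then the spanner is swung to its stop (within 10 degrees) (value of joint spanner above 0.625 rad), for 0.2 s.
At the end, for the whole second after the job is handed in: The loose coupling nut is within 10 degrees (0.175 rad) of its stop at 1.4, the spanner within 10 degrees of its stop at 0.8, and the other two coupling nuts are still tight (above 1.2 rad) (value of joint loose_nut above 1.225 rad and value of joint spanner above 0.625 rad and value of joint each of tight_a_nut, tight_b_nut above 1.2 rad); the robot touches nothing.
It fails at once if one of the other two coupling nuts is turned loose (value of joint any of tight_a_nut, tight_b_nut below 1.2 rad).
It also fails if it takes over 51 s, if anything falls off the work surface, if the arm or the gripper's body presses on something with over 40 N, if the wrist force passes 120 N, or if a joint passes its speed limit or range.

## Working session

There is one attempt and no reset: what is moved stays moved. The work goes in short steps, Python scripts to look and compute and a tool call to move; the robot and the scene stay as the last step left them, time stands still between calls to the robot, and variables do not carry over. Pictures are saved under pics/ and viewed, and the job is handed in when it is done.

Besides the shell and the picture viewer there is one more tool, called by a JSON object that holds its "method" and its "body", one argument or row to a line. carry_out: Moves the arm, as the interface text tells. Its arguments: {"type":"object","properties":{"series":{"type":"string"},"force":{"type":"number"}},"required":["series"]}

```bash
ls; mkdir -p pics; python3 - <<'E'
from cell import arm
import cv2,json
s=arm.sense();print(s, arm.grip_depth)
for n in("scene","top"):
    c=arm.camera(n);cv2.imwrite(f"pics/{n}0.png",c["pixels"][:,:,::-1]);print({k:v for k,v in c.items() if k!="pixels"})
E
```

```text
pics
{'time': 0.0, 'q': array([-1.36220580e+00,  2.17734280e-01,  1.61490553e+00, -1.84702104e-05,
        1.31129786e+00, -1.12205783e-01]), 'joint_velocities': array([-0.00104753,  0.00069982,  0.00031262, -0.00118506, -0.00037164,
       -0.00019939]), 'effort': array([-1.40006389e-05, -3.96841443e+01, -3.03853548e+01,  1.49949472e-05,
        9.73312621e-03, -2.12857721e-06]), 'ee_pos': array([ 0.19692203, -0.59232295,  0.22999553]), 'tcp_rot': array([-0.11210668, -0.69798321, -0.11376232,  0.69807569]), 'contact_force': array([ 0.18685992,  0.1266853 , -0.64264549]), 'wrist_torque': array([ 0.04887345, -0.02932253,  0.00971191]), 'opening': 0.08529785630362906} -0.0187
{'fov_y': 49.65451796326324, 'cx': 279.31141337622256, 'cy': 207.90417266786113, 'rvec': array([ 1.87125513, -0.99708412,  0.5578891 ]), 'tvec': array([-0.46376185,  0.23050364,  0.69945225])}
{'fov_y': 56.35235763645842, 'cx': 278.59612011202876, 'cy': 212.25201767575183, 'rvec': array([ 2.18346998, -2.21380399,  0.13526632]), 'tvec': array([-0.18629424,  0.52639519,  0.86122364])}
```

View pics/scene0.png

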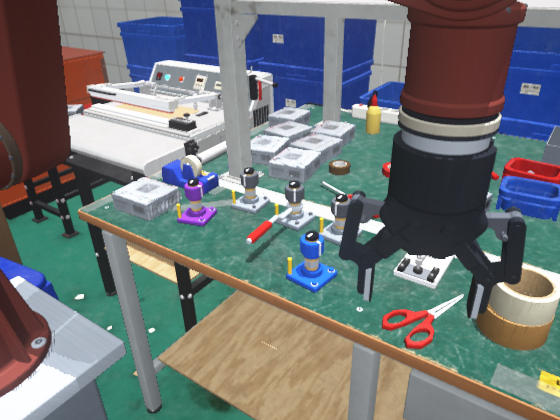

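View pics/top0.png

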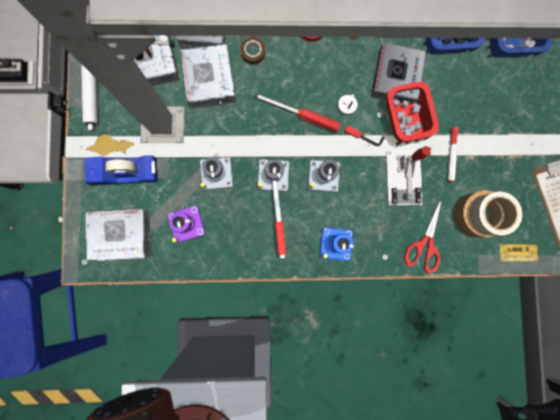

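The middle outlet at top-view pixel (273,172) bears the spanner. Its red sleeve is around (281,238), with similar outlets at (213,170) and (324,172). I'll zoom in next.

```bash
cat > h.py <<'E'
import cv2,numpy as np
from cell import arm
def K(c):
    f=c["pixels"].shape[0]/2/np.tan(np.radians(c["fov_y"])/2)
    return np.array([[f,0,c["cx"]],[0,f,c["cy"]],[0,0,1]])
def back(c,uv,z):
    R=cv2.Rodrigues(c["rvec"])[0];o=-R.T@c["tvec"]
    d=R.T@np.linalg.inv(K(c))@np.array([uv[0],uv[1],1.]);return o+d*(z-o[2])/d[2]
def proj(c,P):
    return cv2.projectPoints(np.array(P,float).reshape(-1,1,3),c["rvec"],c["tvec"],K(c),None)[0].reshape(-1,2)
def crop(c,name,u0,v0,u1,v1,s):
    im=c["pixels"][v0:v1,u0:u1,::-1];cv2.imwrite(name,cv2.resize(im,None,fx=s,fy=s,interpolation=cv2.INTER_CUBIC))
E
python3 - <<'E'
from h import *
c=arm.camera("top");crop(c,"pics/t1.png",190,140,350,265,5)
R=cv2.Rodrigues(c["rvec"])[0];print(-R.T@c["tvec"],K(c)[0,0])
for uv in [(213,170),(273,172),(324,172)]: print(back(c,uv,.096))
print(back(c,(281,238),.057))
c=arm.camera("scene");crop(c,"pics/s1.png",220,160,370,260,5)
E
```

```text
[ 0.45128016 -0.15691258  0.90842075] 392.0396359421863
[ 0.60805327 -0.05507433  0.096     ]
[ 0.60283814 -0.18017473  0.096     ]
[ 0.60198343 -0.28774729  0.096     ]
[ 0.46507304 -0.19658373  0.057     ]
```

View pics/t1.png

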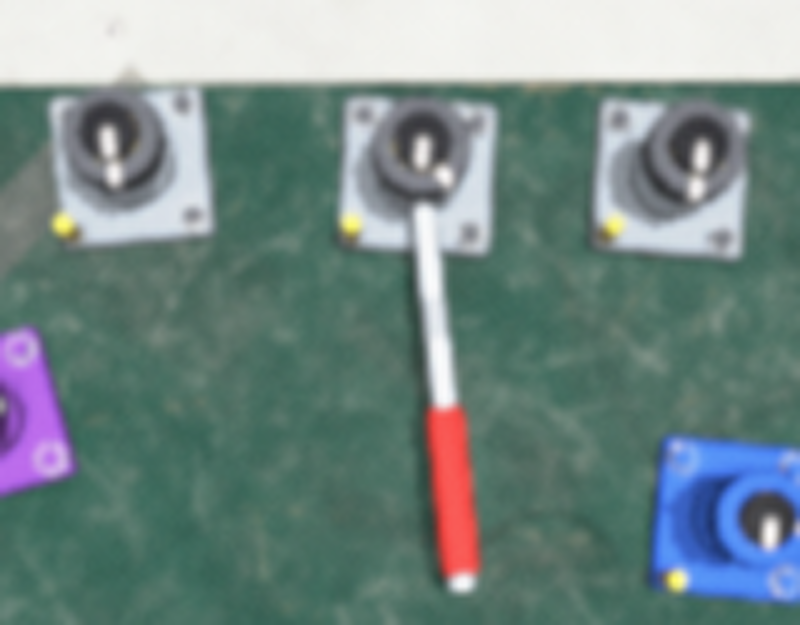

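View pics/s1.png

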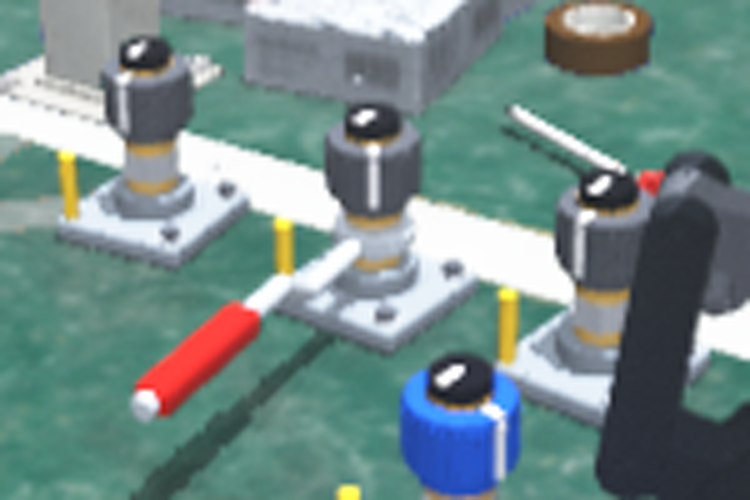

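```bash
python3 - <<'E'
from h import *
c=arm.camera("top")
b=back(c,(163,125),0);print("post",b)
for z in (.1,.2,.3,.35,.4,.45,.5): print(z,proj(c,[b[0],b[1],z])[0], back(c,(300,32),z)[0])
im=cv2.resize(c["pixels"][140:265,190:350,::-1],None,fx=5,fy=5,interpolation=cv2.INTER_CUBIC)
def circ(x,y,z,r,col):
    t=np.linspace(0,2*np.pi,60);p=proj(c,np.c_[x+r*np.cos(t),y+r*np.sin(t),0*t+z])
    p=((p-[190,140]+.5)*5-.5).round().astype(int);cv2.polylines(im,[p],True,col,1)
x,y,_=back(c,(273.6,169.6),.086);print("nut",x,y)
circ(x,y,.086,.021,(0,255,255));circ(x,y,.096,.0125,(0,255,0));circ(x,y,0.0,.035,(255,0,0));circ(x,y,.0,.002,(255,0,0))
hsv=cv2.cvtColor(c["pixels"],cv2.COLOR_RGB2HSV);m=((hsv[...,0]<8)|(hsv[...,0]>172))&(hsv[...,1]>150)&(hsv[...,2]>120)
m[:,:265]=0;m[:,300:]=0;m[:200]=0;m[262:]=0
v,u=np.nonzero(m);print(len(u),u.mean(),v.mean());s=back(c,(u.mean(),v.mean()),.055);print("sleeve",s,np.hypot(s[0]-x,s[1]-y))
cv2.imwrite("pics/t2.png",im)
q=arm.sense()["tcp_rot"]
from scipy.spatial.transform import Rotation as R
print(R.from_quat(np.r_[q[1:],q[0]]).as_matrix().round(3))
E
```

```text
post [0.73418583 0.07318322 0.        ]
0.1 [150.86291123 110.44447942] 0.9072780879139839
0.2 [135.36423185  91.85753892] 0.8508720733352275
0.3 [114.88288672  67.29508855] 0.7944660587564714
0.35 [101.95721091  51.79384735] 0.7662630514670932
0.4 [86.55584483 33.32361078] 0.738060044177715
0.45 [67.89219571 10.94104984] 0.7098570368883369
0.5 [ 44.80696974 -16.74412971] 0.6816540295989587
nut 0.6098533608356113 -0.18180983411334917
235 279.9191489361702 237.85106382978722
sleeve [ 0.46546339 -0.19432942  0.055     ] 0.1449317212242223
[[-0.     0.315 -0.949]
 [ 0.001 -0.949 -0.315]
 [-1.    -0.001 -0.   ]]
```

View pics/t2.png

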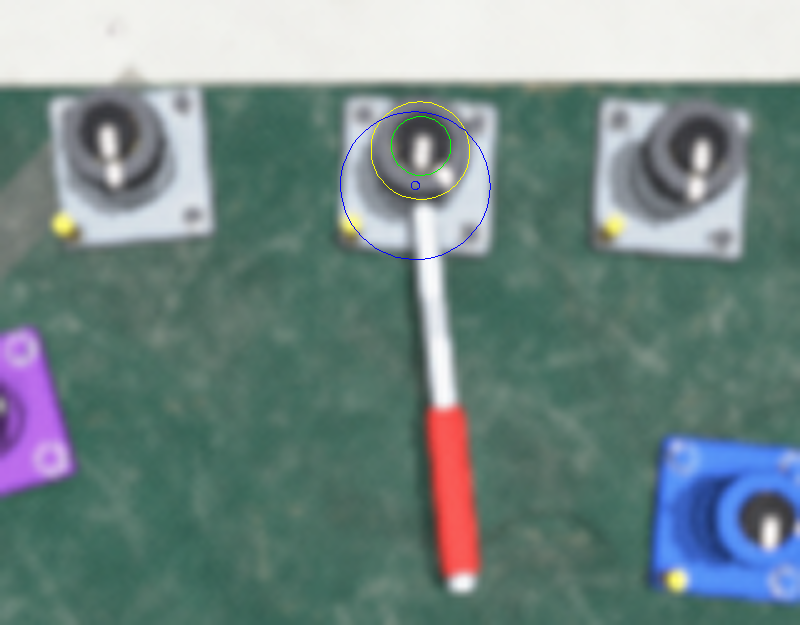

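```bash
python3 - <<'E'
from h import *
def draw(c,u0,v0,u1,v1,s,x,y,name):
    im=cv2.resize(c["pixels"][v0:v1,u0:u1,::-1],None,fx=s,fy=s,interpolation=cv2.INTER_CUBIC)
    for z,r,col in ((.086,.021,(0,255,255)),(.058,.021,(0,255,255)),(.096,.0125,(0,255,0))):
        t=np.linspace(0,2*np.pi,90);p=proj(c,np.c_[x+r*np.cos(t),y+r*np.sin(t),0*t+z])
        p=((p-[u0,v0]+.5)*s-.5).round().astype(int);cv2.polylines(im,[p],True,col,1)
    return im
a=arm.camera("top");b=arm.camera("scene")
rows=[]
for x in (.610,.613):
    rows.append(np.hstack([draw(a,255,150,295,190,9,x,-.1818,''),draw(b,275,170,315,210,9,x,-.1818,'')]))
im=np.vstack(rows);im=cv2.resize(im,(600,600));cv2.imwrite("pics/f.png",im)
E
```

```text
(no output)
```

View pics/f.png

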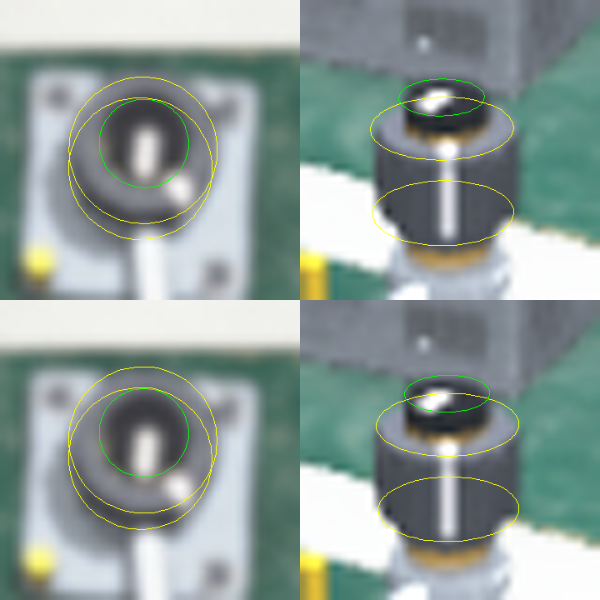

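The fit from both cameras puts the nut axis at about (0.6135, -0.182). In the top view the stripe is about 52° short of the plug line. I'll move above the nut now.

{"method": "carry_out", "body": {
  "series": "0 0 -1.61 -3.28 0 0 0;0 0 -1.61 -3.28 0 0 0;0 0 -1.61 -3.28 0 0 0;0 0 -1.61 -3.28 0 0 0;0 0 -1.61 -3.28 0 0 0;0 0 -1.61 -3.28 0 0 0;0 0 -1.61 -3.28 0 0 0;0 0 -1.61 -3.28 0 0 0;0 0 -1.61 -3.28 0 0 0;0 0 -1.61 -3.28 0 0 0;0 0 -1.61 -3.28 0 0 0;0 0 -1.61 -3.28 0 0 0;0 0 -1.61 -3.28 0 0 0;0 0 -1.61 -3.28 0 0 0;0 0 -1.61 -3.28 0 0 0;0 0 -1.61 -3.28 0 0 0;0 0 0 0 0 0 0;0 0 0 0 0 0 0",
  "force": 60
}}

```text
time: 1.85
ee_pos: [0.6149, -0.1815, 0.2311]
tcp_rot: [-0.114, -0.698, -0.114, 0.698]
contact_force: [-0.9, 0.3, -0.4]
opening: 0.0857
```

```bash
cat > st.py <<'E'
from h import *
from scipy.spatial.transform import Rotation as R
import sys
def st(target=None):
    s=arm.sense();q=s["tcp_rot"];M=R.from_quat(np.r_[q[1:],q[0]]).as_matrix()
    print("t",s["time"],"p",s["ee_pos"].round(4),"F",s["contact_force"].round(2),"T",s["wrist_torque"].round(2),"op",round(s["opening"],4));print(M.round(3).tolist(),"q",s["q"].round(2))
    if target is not None: print("shift cm tool",(M.T@(np.array(target)-s["ee_pos"])*100).round(2))
E
python3 - <<'E'
from st import *
st([.6135,-.182,.054])
c=arm.camera("scene");cv2.imwrite("pics/s2.png",c["pixels"][:,:,::-1])
E
```

```text
t 1.85 p [ 0.6149 -0.1815  0.2311] F [-0.88  0.27 -0.36] T [ 0.    0.01 -0.04] op 0.0857
[[-0.0, 0.319, -0.948], [-0.0, -0.948, -0.319], [-1.0, -0.0, 0.0]] q [-0.4   0.25  1.57 -0.    1.32  0.85]
shift cm tool [1.771e+01 1.000e-02 1.400e-01]
```

View pics/s2.png

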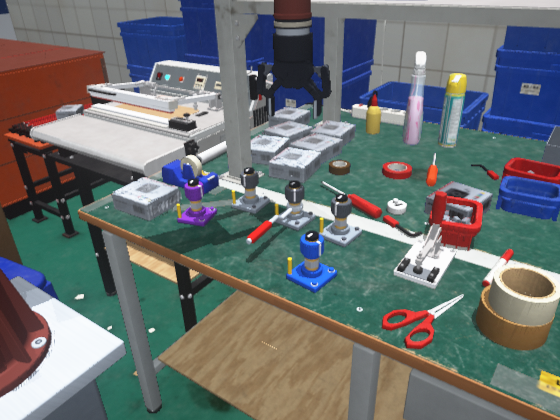

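The open gripper is hovering above the middle outlet and nothing is touching. Descending.

{"method": "carry_out", "body": {
  "series": "0 2 0 0.14 0 0 0;0 2 0 0 0 0 0;0 2 0 0 0 0 0;0 2 0 0 0 0 0;0 2 0 0 0 0 0;0 2 0 0 0 0 0;0 0 0 0 0 0 0;0 0 0 0 0 0 0"
}}

```text
time: 2.57
ee_pos: [0.6105, -0.1844, 0.1099]
tcp_rot: [-0.112, -0.697, -0.113, 0.699]
contact_force: [-0.7, 0.7, 0.2]
opening: 0.0854
```

```bash
python3 - <<'E'
from st import *
st([.6135,-.182,.054])
c=arm.camera("scene");crop(c,"pics/s3.png",220,130,370,240,5)
E
```

```text
t 2.5667 p [ 0.6105 -0.1844  0.1099] F [-0.69  0.69  0.21] T [-0.01  0.01 -0.02] op 0.0854
[[-0.004, 0.314, -0.95], [0.001, -0.95, -0.314], [-1.0, -0.002, 0.003]] q [-0.4   0.37  1.67 -0.    1.11  0.85]
shift cm tool [ 5.59 -0.12 -0.38]
```

View pics/s3.png

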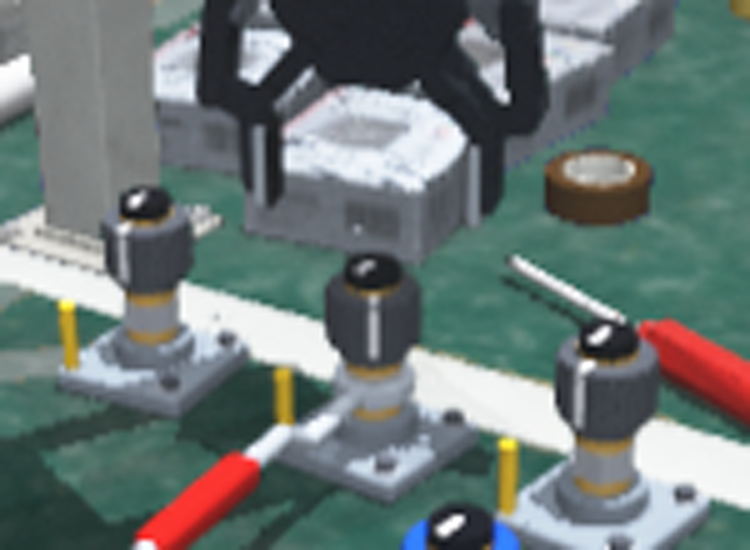

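The fingers straddle the nut line symmetrically: they are at crop columns 262 and 488, and the nut is at 373. The TCP reading has some scatter, so I'll average it.

```bash
python3 - <<'E'
from st import *
P=[]
for i in range(6):
    arm.camera("top");P.append(arm.sense()["ee_pos"]);
print(np.array(P).round(4),np.mean(P,0))
E
```

```text
[[ 0.613  -0.1848  0.1129]
 [ 0.6136 -0.1848  0.1135]
 [ 0.6138 -0.1846  0.1136]
 [ 0.6138 -0.1845  0.1135]
 [ 0.6136 -0.1843  0.1132]
 [ 0.6134 -0.184   0.1129]] [ 0.61354834 -0.18449823  0.1132666 ]
```

{"method": "carry_out", "body": {
  "series": "0 1.5 0 0 0 0 0;0 1.5 -0.1 0 0 0 0;0 1.5 0 0 0 0 0;0 1.3 0 0 0 0 0;0.3 0 0 0 0 0 0;0.4 0 0 0 0 0 0;0.5 0 0 0 0 0 0;0.7 0 0 0 0 0 0;1 0 0 0 0 0 0;1 0 0 0 0 0 0;1 0 0 0 0 0 0",
  "force": 50
}}

```text
time: 3.83
ee_pos: [0.6132, -0.1827, 0.055]
tcp_rot: [0.113, 0.699, 0.113, -0.697]
contact_force: [-1.6, 1.3, 6.3]
opening: 0.041
```

```bash
python3 - <<'E'
from st import *
st([.6135,-.182,.054])
c=arm.camera("scene");crop(c,"pics/s4.png",220,130,370,240,5)
E
```

```text
t 3.8333 p [ 0.6132 -0.1827  0.055 ] F [-1.62  1.32  6.33] T [ 0.49  0.27 -0.02] op 0.041
[[0.002, 0.315, -0.949], [-0.0, -0.949, -0.315], [-1.0, 0.001, -0.002]] q [-0.4   0.44  1.69  0.    1.01  0.85]
shift cm tool [ 0.1  -0.05 -0.05]
```

View pics/s4.png

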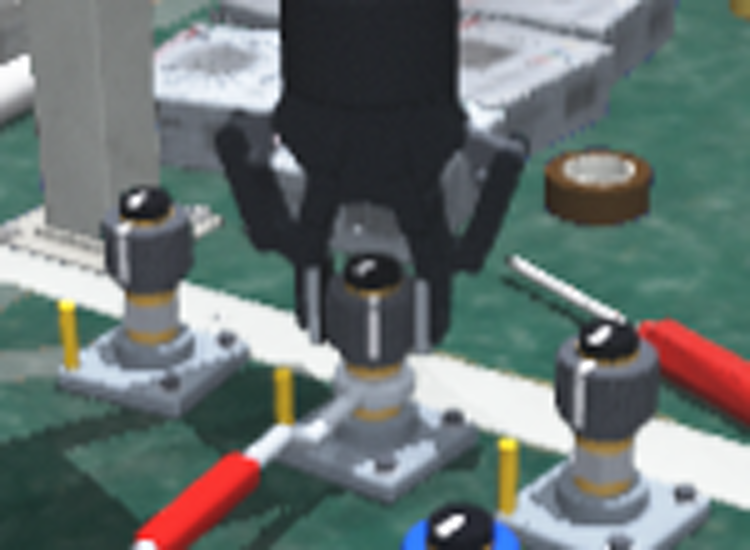

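The nut is gripped: the opening reads 41 mm and the lateral forces are small. I'll turn it clockwise in stages.

{"method": "carry_out", "body": {
  "series": "1 0 0 0 6 0 0;1 0 0 0 6 0 0;1 0 0 0 6 0 0;1 0 0 0 6 0 0;1 0 0 0 6 0 0;1 0 0 0 6 0 0;1 0 0 0 0 0 0",
  "force": 70
}}

```text
time: 4.47
ee_pos: [0.6132, -0.1823, 0.055]
tcp_rot: [-0.11, 0.699, -0.109, -0.698]
contact_force: [-1.5, 3.7, 6.2]
opening: 0.0403
```

```bash
python3 - <<'E'
from st import *
st()
c=arm.camera("scene");crop(c,"pics/s5.png",260,130,330,210,7)
E
```

```text
t 4.4667 p [ 0.6132 -0.1823  0.055 ] F [-1.48  3.73  6.19] T [ 0.41  0.24 -0.17] op 0.0403
[[0.002, -0.306, -0.952], [0.0, -0.952, 0.306], [-1.0, -0.001, -0.002]] q [-0.4   0.44  1.69  0.    1.01  1.48]
```

View pics/s5.png

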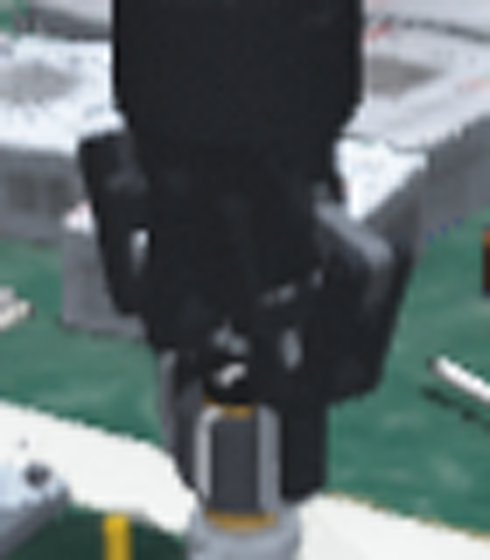

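The stripe has moved left with the jaws, and the torque of about -0.17 N m matches the nut's friction. Continuing towards the stop.

{"method": "carry_out", "body": {
  "series": "1 0 0 0 5 0 0;1 0 0 0 5 0 0;1 0 0 0 3 0 0;1 0 0 0 0 0 0"
}}

```text
time: 4.85
ee_pos: [0.6126, -0.1819, 0.0549]
tcp_rot: [-0.187, 0.682, -0.186, -0.682]
contact_force: [-1.0, 4.5, 7.3]
opening: 0.0405
```

```bash
python3 - <<'E'
from st import *
st()
E
```

```text
t 4.85 p [ 0.6126 -0.1819  0.0549] F [-1.03  4.53  7.34] T [0.41 0.55 0.09] op 0.0405
[[0.0, -0.509, -0.861], [0.0, -0.861, 0.509], [-1.0, -0.0, 0.0]] q [-0.4   0.44  1.69  0.    1.02  1.71]
```

{"method": "carry_out", "body": {
  "series": "1 0 0 0 3 0 0;1 0 0 0 2 0 0;1 0 0 0 0 0 0"
}}

```text
time: 5.1
ee_pos: [0.6127, -0.1818, 0.0548]
tcp_rot: [-0.215, 0.674, -0.215, -0.674]
contact_force: [-1.5, 4.2, 7.1]
opening: 0.0402
```

```bash
python3 - <<'E'
from st import *
st()
c=arm.camera("scene");crop(c,"pics/s6.png",260,130,330,210,7)
c=arm.camera("top");crop(c,"pics/t6.png",240,140,310,200,7)
st()
E
```

```text
t 5.1 p [ 0.6127 -0.1818  0.0548] F [-1.54  4.24  7.13] T [0.48 0.44 0.88] op 0.0402
[[0.0, -0.579, -0.815], [-0.0, -0.815, 0.579], [-1.0, -0.0, -0.0]] q [-0.4   0.44  1.69 -0.    1.02  1.79]
t 5.2 p [ 0.6127 -0.1818  0.0548] F [-0.96  4.83  6.71] T [0.53 0.42 0.85] op 0.0403
[[0.0, -0.579, -0.815], [-0.0, -0.815, 0.579], [-1.0, -0.0, -0.0]] q [-0.4   0.44  1.69  0.    1.02  1.79]
```

View pics/s6.png

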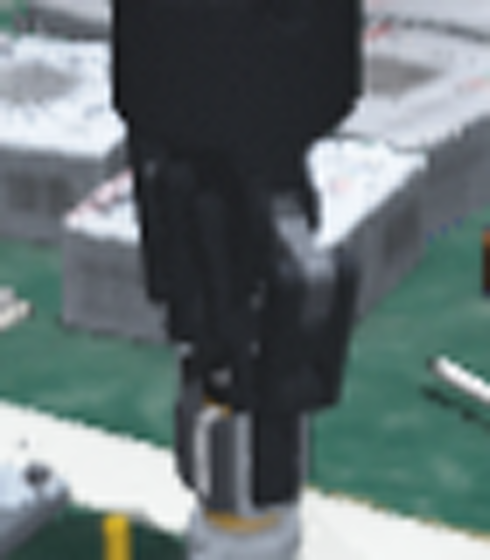

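The torque has risen to about +0.87 N m at 54°, so the nut is at its stop. The stripe is at the front left, like the tight neighbours. I'll open, lift clear and check.

{"method": "carry_out", "body": {
  "series": "0.5 0 0 0 0 0 0;0.3 0 0 0 0 0 0;0 0 0 0 0 0 0;0 0 0 0 0 0 0;0 0 0 0 0 0 0;0 -2 0 0 0 0 0;0 -2 0 0 0 0 0;0 -2.5 0 0 0 0 0;0 -2.5 0 0 0 0 0;0 0 0 0 0 0 0"
}}

```text
time: 6.03
ee_pos: [0.6162, -0.1846, 0.1499]
tcp_rot: [-0.216, 0.677, -0.217, -0.669]
contact_force: [1.1, -0.3, 1.5]
opening: 0.0858
```

```bash
python3 - <<'E'
from st import *
st()
c=arm.camera("scene");crop(c,"pics/s7.png",220,140,370,240,5)
E
```

```text
t 6.0333 p [ 0.6162 -0.1846  0.1499] F [ 1.09 -0.34  1.55] T [-0.02 -0.03  0.  ] op 0.0858
[[0.01, -0.583, -0.813], [-0.005, -0.813, 0.583], [-1.0, -0.002, -0.011]] q [-0.4   0.32  1.64 -0.    1.17  1.79]
```

View pics/s7.png

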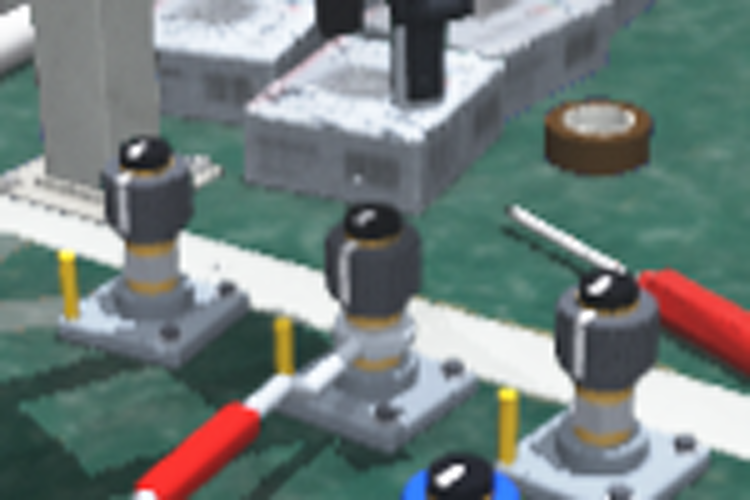

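The stripe is now at the front left on the loose nut, matching the two tight ones (crop pixel about (345,270)). Next I'll rotate the jaws for the spanner and move away far enough for the top camera to confirm the nut.

{"method": "carry_out", "body": {
  "series": "0.3 0 0 0 -6.7 0 0;0.3 0 0 0 -6.7 0 0;0.3 0 0 0 -6.7 0 0;0.3 0 0 0 -6.7 0 0;0.3 0 0 0 -6.7 0 0;0.3 0 0 0 -6.7 0 0;0 0 0 0 0 0 0;0 0 0 0 0 0 0"
}}

```text
time: 6.75
ee_pos: [0.6114, -0.1825, 0.1417]
tcp_rot: [-0.027, -0.706, -0.027, 0.707]
contact_force: [-0.1, 0.4, -0.6]
opening: 0.0816
```

```bash
python3 - <<'E'
from st import *
st([.467,-.194,.15])
E
```

```text
t 6.75 p [ 0.6114 -0.1825  0.1417] F [-0.07  0.39 -0.56] T [0.02 0.02 0.01] op 0.0816
[[-0.002, 0.077, -0.997], [0.001, -0.997, -0.077], [-1.0, -0.001, 0.002]] q [-0.4   0.33  1.65 -0.    1.16  1.09]
shift cm tool [-0.79  0.04 14.49]
```

{"method": "carry_out", "body": {
  "series": "0 0 0 3.65 0 0 0;0 0 0 3.65 0 0 0;0 0 0 3.65 0 0 0;0 0 0 3.65 0 0 0;0 0 0 0 0 0 0;0 0 0 0 0 0 0"
}}

```text
time: 7.25
ee_pos: [0.4643, -0.1937, 0.142]
tcp_rot: [-0.026, -0.706, -0.027, 0.707]
contact_force: [0.3, -0.2, -0.2]
opening: 0.0854
```

```bash
python3 - <<'E'
from st import *
P=[]
for i in range(5):
    c=arm.camera("top");P.append(arm.sense()["ee_pos"])
print(np.mean(P,0))
st([.467,-.194,.034])
crop(c,"pics/t8.png",190,140,350,265,5)
c=arm.camera("scene");crop(c,"pics/s8.png",210,100,360,215,5)
E
```

```text
[ 0.46783633 -0.19474649  0.14377822]
t 7.5 p [ 0.4684 -0.1948  0.144 ] F [ 0.42  1.42 -0.24] T [ 0.03  0.01 -0.05] op 0.0857
[[0.002, 0.08, -0.997], [-0.001, -0.997, -0.08], [-1.0, 0.001, -0.002]] q [-0.53  0.06  1.96  0.    1.12  0.96]
shift cm tool [11.   -0.1   0.15]
```

View pics/t8.png

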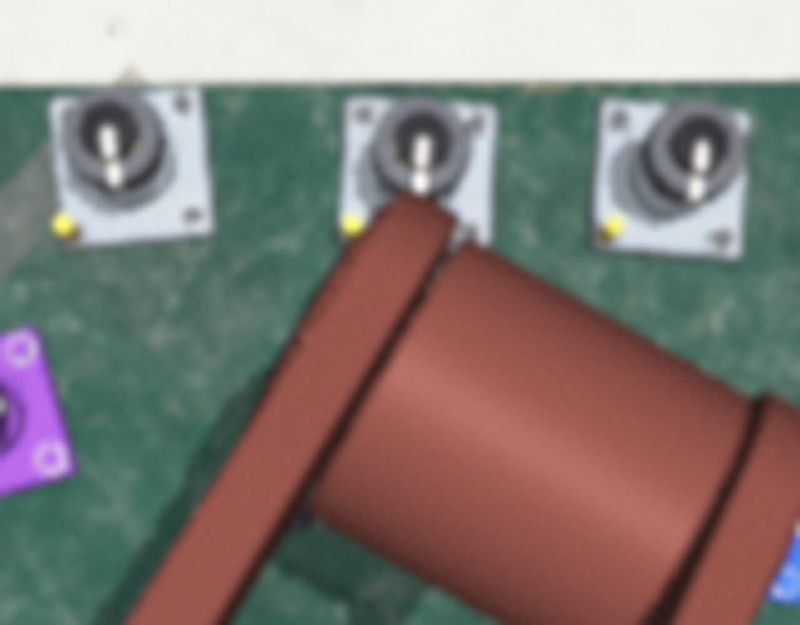

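View pics/s8.png

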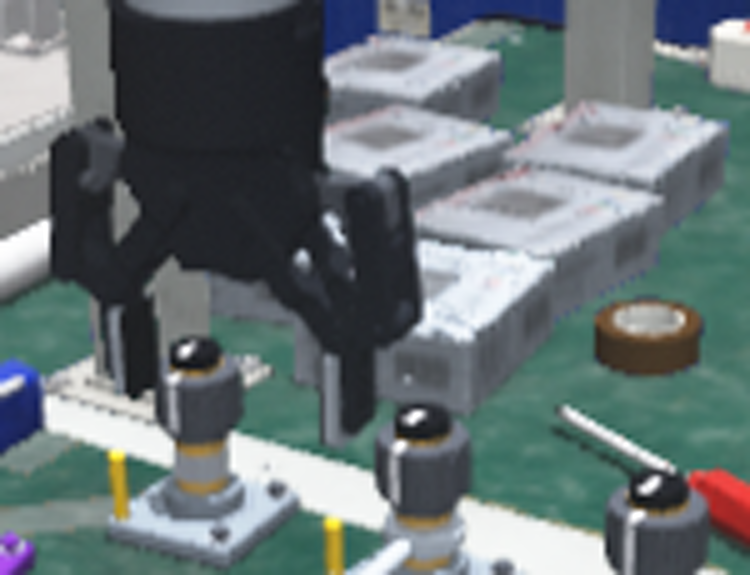

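The top view confirms that the loose nut's stripe lines up with its plug line at crop (421,150–185). The gripper is over the sleeve, so I'm descending.

{"method": "carry_out", "body": {
  "series": "0 2 0 0 0 0 0;0 2 0 0 0 0 0;0 2 0 0 0 0 0;0 0 0 0 0 0 0;0 0 0 0 0 0 0"
}}

```text
time: 7.97
ee_pos: [0.4663, -0.1937, 0.0823]
tcp_rot: [-0.028, -0.706, -0.029, 0.707]
contact_force: [0.0, 0.2, 0.4]
opening: 0.0855
```

```bash
python3 - <<'E'
from st import *
c=arm.camera("scene");crop(c,"pics/s9.png",200,140,350,260,5);st([.467,-.194,.034])
E
```

```text
t 8.0167 p [ 0.4674 -0.1944  0.0836] F [0.21 0.08 0.45] T [ 0.02 -0.   -0.05] op 0.0853
[[-0.0, 0.08, -0.997], [0.0, -0.997, -0.08], [-1.0, -0.0, 0.0]] q [-0.53  0.15  2.    0.    0.99  0.96]
shift cm tool [ 4.96 -0.04  0.03]
```

View pics/s9.png

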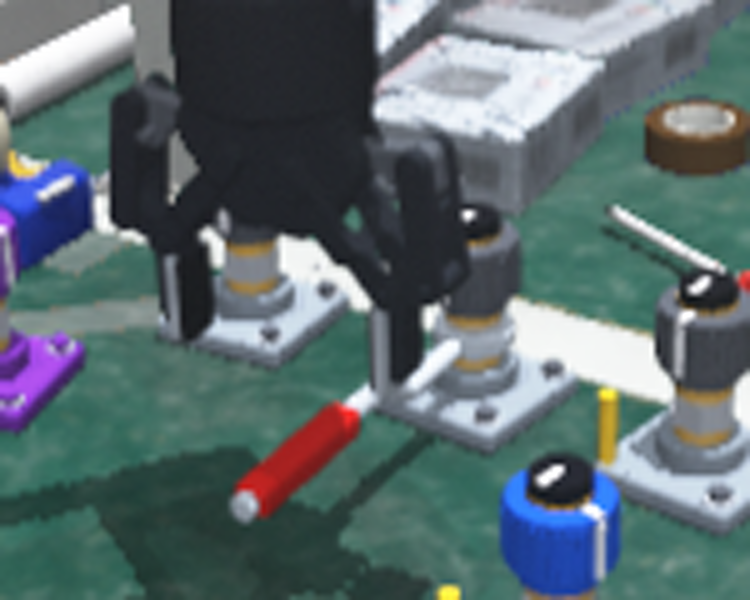

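{"method": "carry_out", "body": {
  "series": "0 1.7 0 0 0 0 0;0 1.7 0 0 0 0 0;0.3 1.5 0 0 0 0 0;0.6 0 0 0 0 0 0;0.6 0 0 0 0 0 0;0.6 0 0 0 0 0 0;0.6 0 0 0 0 0 0",
  "force": 30
}}

```text
time: 8.6
ee_pos: [0.4683, -0.1952, 0.0361]
tcp_rot: [0.029, 0.708, 0.028, -0.705]
contact_force: [0.7, -0.9, 0.0]
opening: 0.034
```

```bash
python3 - <<'E'
from st import *
c=arm.camera("scene");crop(c,"pics/s10.png",200,140,350,260,5);st([.467,-.194,.034])
E
```

```text
t 8.65 p [ 0.4681 -0.1951  0.036 ] F [-0.44 -0.52 -0.02] T [ 0.03  0.03 -0.02] op 0.0339
[[0.003, 0.08, -0.997], [-0.002, -0.997, -0.08], [-1.0, 0.002, -0.003]] q [-0.53  0.23  2.01  0.    0.89  0.96]
shift cm tool [ 0.2  -0.12  0.1 ]
```

View pics/s10.png

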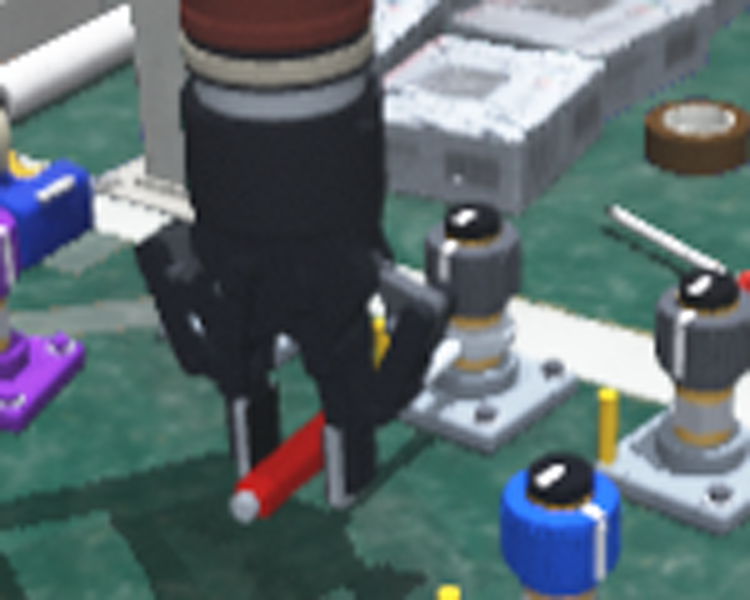

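The half-closed fingers now sit either side of the sleeve without pressing on it. I'll sweep clockwise along the arc.

{"method": "carry_out", "body": {
  "series": "0.6 0 -1 -0.04 4 0 0;0.6 0 -1 -0.04 4 0 0;0.6 0 -1 -0.04 4 0 0;0.6 0 -1 -0.04 4 0 0;0.6 0 -1 -0.04 4 0 0;0.6 0 -1 -0.04 4 0 0;0.6 0 -1 -0.04 4 0 0;0.6 0 0 0 0 0 0"
}}

```text
time: 9.32
ee_pos: [0.4796, -0.1253, 0.0355]
tcp_rot: [-0.143, 0.693, -0.143, -0.692]
contact_force: [0.5, 1.2, 0.9]
opening: 0.0343
```

```bash
python3 - <<'E'
from st import *
c=arm.camera("scene");crop(c,"pics/s11.png",200,140,350,260,5);st()
s=arm.sense()["ee_pos"];d=s[:2]-[.6135,-.182];print(np.hypot(*d),np.degrees(np.arctan2(d[1],-d[0])))
E
```

```text
t 9.3667 p [ 0.4794 -0.1258  0.0353] F [ 0.   -0.11  0.26] T [-0.04 -0.03 -0.01] op 0.0341
[[0.002, -0.395, -0.919], [-0.001, -0.919, 0.395], [-1.0, -0.0, -0.002]] q [-0.4   0.21  2.04  0.    0.89  1.58]
0.14543963964153145 22.725181622950867
```

View pics/s11.png

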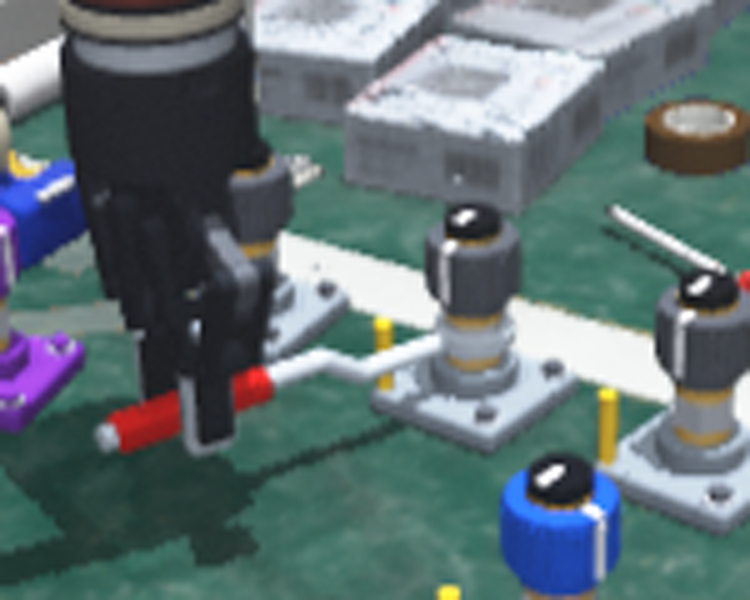

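The spanner follows, and its shank is nearing the yellow pin at crop (383,355). Continuing gently until the force rises.

{"method": "carry_out", "body": {
  "series": "0.6 0 -0.75 -0.02 3 0 0;0.6 0 -0.75 -0.02 3 0 0;0.6 0 0 0 0 0 0"
}}

```text
time: 9.62
ee_pos: [0.4857, -0.1126, 0.0349]
tcp_rot: [-0.179, 0.684, -0.179, -0.684]
contact_force: [0.7, 0.0, -0.2]
opening: 0.0342
```

```bash
cat > m.py <<'E'
from st import *
c=arm.camera("scene");crop(c,"pics/"+sys.argv[1],200,140,350,260,5);st()
s=arm.sense()["ee_pos"];d=s[:2]-[.6135,-.182];print(np.hypot(*d),np.degrees(np.arctan2(d[1],-d[0])))
E
python3 m.py s12.png
```

```text
t 9.6667 p [ 0.4855 -0.1128  0.0348] F [ 0.03 -0.31 -0.68] T [-0.    0.03 -0.06] op 0.0345
[[0.001, -0.489, -0.872], [-0.0, -0.872, 0.489], [-1.0, -0.0, -0.001]] q [-0.37  0.22  2.03  0.    0.89  1.71]
0.14550367995722419 28.400108122276826
```

{"method": "carry_out", "body": {
  "series": "0.6 0 -0.6 -0.02 2.4 0 0;0.6 0 -0.6 -0.02 2.4 0 0;0.6 0 0 0 0 0 0"
}}

```text
time: 9.92
ee_pos: [0.4917, -0.1026, 0.0345]
tcp_rot: [-0.208, 0.676, -0.208, -0.676]
contact_force: [-1.0, 0.2, 0.2]
opening: 0.034
```

```bash
python3 m.py s13.png
```

```text
t 9.9667 p [ 0.4916 -0.1027  0.0344] F [-0.06 -1.04 -1.38] T [-0.03 -0.05 -0.04] op 0.0339
[[0.0, -0.56, -0.828], [-0.0, -0.828, 0.56], [-1.0, -0.0, -0.0]] q [-0.35  0.23  2.02  0.    0.89  1.82]
0.1454054890357289 33.04183796892297
```

View pics/s13.png

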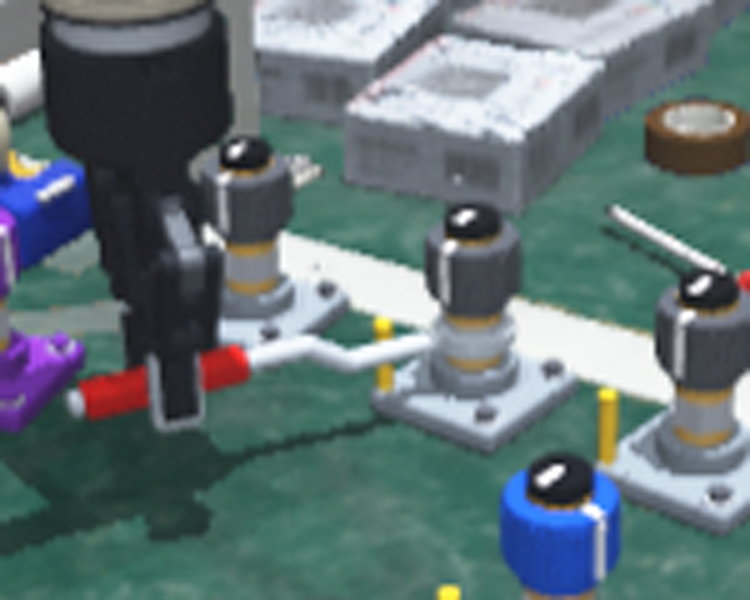

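```bash
python3 - <<'E'
from h import *
c=arm.camera("top")
p=back(c,(190+352/5-.4,140+224/5-.4),.046);d=p[:2]-[.6135,-.182];print(p,np.hypot(*d),np.degrees(np.arctan2(d[1],-d[0])))
for uv in[(190+35/5,140+330/5),(190+75/5,140+470/5)]: print("purple flange",back(c,uv,.01))
print("purple top",back(c,(186,223),.096))
E
```

```text
[ 0.58456589 -0.15236986  0.046     ] 0.041414107992211145 45.68092064160969
purple flange [ 0.54164261 -0.00780371  0.01      ]
purple flange [ 0.47746566 -0.02595504  0.01      ]
purple top [4.98117206e-01 3.20921022e-04 9.60000000e-02]
```

{"method": "carry_out", "body": {
  "series": "0.6 0 -0.6 -0.02 2.4 0 0;0.6 0 -0.3 0 1.2 0 0;0.6 0 0 0 0 0 0"
}}

```text
time: 10.27
ee_pos: [0.4967, -0.0953, 0.0342]
tcp_rot: [0.229, -0.669, 0.229, 0.669]
contact_force: [0.3, -1.1, 0.3]
opening: 0.0342
```

```bash
python3 m.py s14.png
```

```text
t 10.3167 p [ 0.4967 -0.0954  0.0342] F [ 0.03 -0.08 -0.09] T [-0.03  0.01 -0.05] op 0.034
[[-0.0, -0.612, -0.791], [0.0, -0.791, 0.612], [-1.0, -0.0, 0.0]] q [-0.33  0.23  2.02  0.    0.89  1.9 ]
0.14539209636942535 36.572321705510596
```

{"method": "carry_out", "body": {
  "series": "0.6 0 -0.4 -0.02 1.6 0 0;0.6 0 -0.3 0 1.2 0 0;0.6 0 0 0 0 0 0"
}}

```text
time: 10.57
ee_pos: [0.5, -0.0914, 0.0341]
tcp_rot: [0.243, -0.663, 0.246, 0.664]
contact_force: [-3.4, -5.3, 2.0]
opening: 0.0344
```

```bash
python3 m.py s15.png
```

```text
t 10.6167 p [ 0.5    -0.0914  0.0341] F [-2.98 -5.23  1.98] T [-0.75  0.58  0.02] op 0.0344
[[-0.003, -0.648, -0.761], [-0.003, -0.761, 0.648], [-1.0, 0.004, 0.001]] q [-0.32  0.24  2.01 -0.    0.9   1.96]
0.14525242236184321 38.60924560807646
```

The reaction has jumped to about 6 N, against 1.7 N for friction alone, so the shank is against the pin. One small extra push will confirm it.

{"method": "carry_out", "body": {
  "series": "0.6 0 -0.2 0 0 0 0;0.6 0 0 0 0 0 0;0.6 0 0 0 0 0 0"
}}

```text
time: 10.87
ee_pos: [0.5001, -0.0912, 0.034]
tcp_rot: [0.242, -0.662, 0.246, 0.665]
contact_force: [-6.8, -9.1, 3.8]
opening: 0.0344
```

```bash
python3 m.py s16.png
```

```text
t 10.9167 p [ 0.5001 -0.0912  0.034 ] F [ -6.42 -10.62   3.18] T [-1.43  1.08  0.13] op 0.034
[[-0.006, -0.648, -0.762], [-0.005, -0.762, 0.648], [-1.0, 0.007, 0.001]] q [-0.31  0.24  2.01 -0.01  0.9   1.97]
0.14528825387579308 38.68989577673683
```

View pics/s16.png

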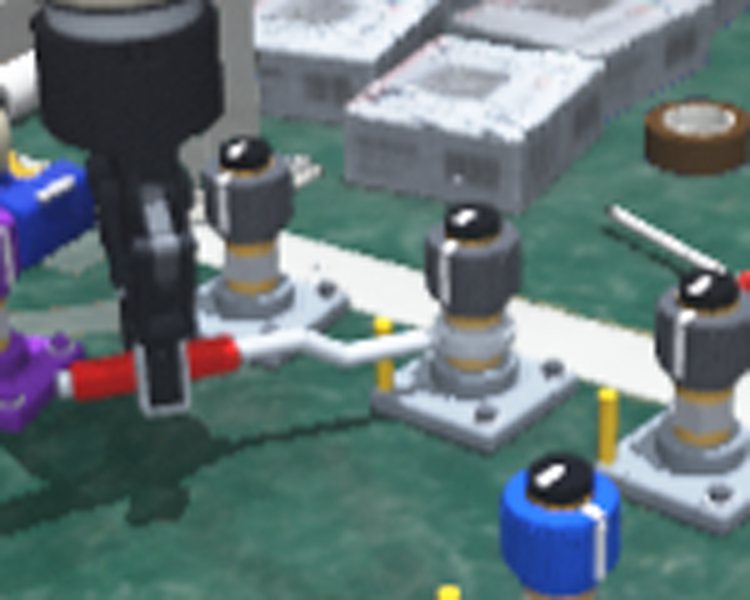

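It stalled at 12 N without moving, so it is at the stop. I'll back off to the middle of the slack, lift straight up and move clear.

{"method": "carry_out", "body": {
  "series": "0.6 0 0.6 0 0 0 0;0.6 0 0.5 0 0 0 0;0.6 0 0 0 0 0 0;0.6 -2 0 0 0 0 0;0.6 -2.5 0 0 0 0 0;0.6 -3 0 0 0 0 0;0.6 -3 0 0 0 0 0;0.6 -3 0 0 0 0 0;0.6 -3 0 0 0 0 0;0.6 0 0 0 0 0 0"
}}

```text
time: 11.75
ee_pos: [0.5003, -0.0978, 0.2069]
tcp_rot: [-0.246, 0.668, -0.245, -0.658]
contact_force: [0.3, -0.0, 1.5]
opening: 0.0345
```

```bash
python3 m.py s17.png; python3 - <<'E'
from h import *
c=arm.camera("top");crop(c,"pics/t17.png",170,130,350,265,4.4)
E
```

```text
t 11.8 p [ 0.4988 -0.0974  0.204 ] F [-0.12 -0.62 -0.05] T [ 0.02  0.05 -0.03] op 0.0343
[[0.01, -0.651, -0.759], [-0.003, -0.759, 0.651], [-1.0, -0.004, -0.009]] q [-0.33 -0.01  1.92  0.    1.23  1.95]
0.14250586107755672 36.427203349400735
```

View pics/s17.png

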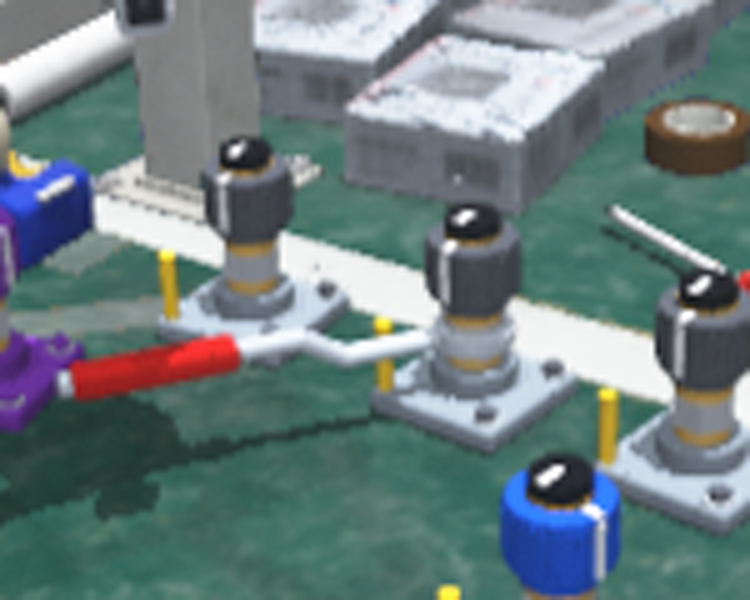

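View pics/t17.png

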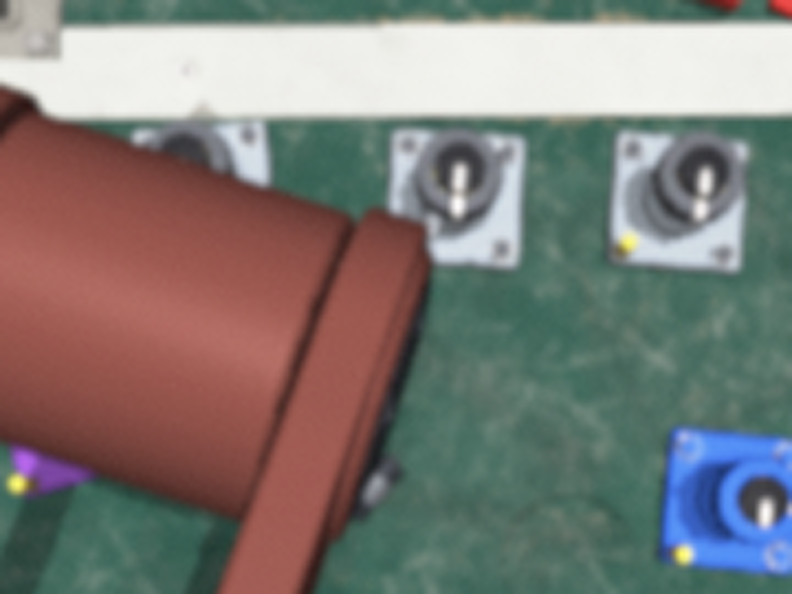

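The spanner rests against the pin, all three nut stripes are aligned with their plug lines, and the gripper is 20 cm above the bench and free. Handing in.

```bash
python3 - <<'E'
from cell import arm
print(arm.close_job())
E
```

```text
the job is handed in; nothing more can be done
None
```

The loose outlet is tightened and the job was handed in at about 12 s of the 51 s allowed; no verdict was reported.

- **Coupling nut:** I gripped it from above and turned the gripper 54° clockwise. The torque rose to about 0.87 N m, well above its 0.15 N m friction, which put it at the stop. Afterwards the top view showed its white stripe in line with the plug line.
- **Spanner:** I swung it clockwise with half-closed fingers until it stalled against the yellow pin at about 12 N. The scene view showed it still there after I let go. The top view of the spanner itself was hidden by the arm.
- **Other couplings and release:** I never touched the two tight couplings or the blue and purple look-alikes. Both tight couplings still show aligned stripes; the left one was partly hidden in the last top view but clear in the scene view. The gripper ended about 20 cm above the bench with almost no contact force.
- **Readings that disagreed:** The position readings drifted by 2 to 3 mm. One torque reading partway through the nut turn had the wrong sign (-0.17 N m). The scene view suggested the stripe moved about 40°, less than the gripper turned, so the pads may have slipped a little at the stop.

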